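# Turn a drive spindle end for end in its vee blocks and zero the gauge on it

## Task

The full-diameter end of the drive spindle has been checked for run-out; now set the fixture up for its other end. Draw the spindle back from under the dial gauge, turn it end for end without striking the gauge, lay it back in both vees and slide it under the plunger until its thin journal end butts gently against the stop screw; then let go of it and turn the gauge's bezel until the zero wedge stands at the pointer. Leave the other things on the bench where they lie.

Things in the scene. Friction and masses are not known exactly. Their poses are not given: they have to be found in the camera images.
- fixture: inspection fixture fixed to the bench: grey base plate (70 x 285 mm, top 14 mm above the bench) with two steel vee blocks, a stop screw and a dial gauge on a low post (at x +50, y -105 mm, 85 mm high). Origin on the bench; y axis along the line of the vees, z up; stop screw and gauge are at its -y end. A seated spindle has its axis at x = 0, 55 mm above the bench
- vee_a (a point): the 90-degree vee block next to the gauge, at y = -50 mm of the fixture: 44 mm wide, 22 mm thick along y, top 55 mm above the bench; this point is on the seated spindle's axis over its middle
- vee_b (a point): the other, equal vee block, at y = +88 mm of the fixture. Between the two (y from -39 to +77 mm) the space beside and under the spindle is free down to the base plate; beyond this block the +y end is open
- spindle_mid (a point): middle of the axis of the loose steel drive spindle, 260 mm long, about 0.3 kg, 15 mm in diameter but 12 mm over the last 36 mm at its journal end. Its y axis runs along it to the journal end (it may be rolled about it). Both ends have a conical nose 8 to 9 mm long with a flat tip 4 to 5 mm across. At the start it lies in the vees, the journal end away from the gauge, the full-diameter end under the plunger
- journal_end (a point): centre of the tip of the spindle's thin (12 mm) end, 130 mm from spindle_mid
- stop_nose (a point): centre of the flat end (10 mm across) of the fixed stop screw, 55 mm above the bench on the line of the vees, facing +y of the fixture; at y = -126 to -134 mm of the fixture, depending on how it was set. It is rigid
- stop_screw: the stop screw itself, steel with a knurled brass head; same origin as stop_nose
- gauge: dial gauge with its post and arm, overhanging the spindle's end next to the stop. Dial 53 mm across, face up, its axis vertical over the line of the vees at y = -105 mm of the fixture; from 90 to 118 mm above the bench; under it the stem clamp (19 mm across) reaches down to 73 mm. Same origin and axes as the fixture
- bezel_grip (a point): centre of the gauge's knurled aluminium bezel, a ring 53 mm across and 11.5 mm high (106.5 to 118 mm above the bench); this point is half-way up. It can be gripped across its diameter from above at any yaw and turned; light friction (0.025 N m) holds it where it is left. Post and arm stay below 85 mm
- gauge_bezel (a joint): angle of the bezel, which carries the white scale face and its black zero wedge; counter-clockwise seen from above is positive; at 0 the wedge is toward the fixture's +x (away from the robot)
- gauge_pointer (a joint): angle of the black pointer, counter-clockwise positive, at 0 it points to the fixture's +x. It is driven by the plunger only: 5 mm of plunger travel make one turn (plunger upward: clockwise). The gauge is zeroed when it equals the bezel's angle
- zero_mark (a point): point of the zero wedge on the scale face, 18 mm from the bezel's axis
- pointer_tip (a point): end of the long arm of the pointer, 18 mm from the bezel's axis
- plunger: gauge plunger, a thin steel rod with a 6 mm ball foot, sliding vertically, pressed down by a light spring (1 to 2 N). Origin at the bottom of the ball: 59.5 mm above the bench when hanging free, so that the spindle's conical nose lifts it when the spindle is slid in along the vees; it blocks a spindle moved straight up or down there
- cap_can: bystander: upright capacitor can, 35 mm across, 62 mm high
- valve: bystander: glass radio valve lying down, 75 mm long
- transformer: bystander: small transformer, 47 x 54 x 45 mm
- driver: bystander: screwdriver, 163 mm long
- pot: bystander: potentiometer standing shaft up, 40 mm high

How it is judged:
By the outcome, as a careful person would: the job done as asked, in the order asked, and still so for the second after the job is handed in, with the robot touching nothing.
It also fails if it takes over 72 s, if anything falls off the work surface, if the arm or the gripper's body presses on something with over 40 N, if the wrist force passes 120 N, or if a joint passes its speed limit or range.

## Robot

A 7-joint arm with a two-finger parallel gripper is mounted at the origin on a cart in front of the work surface, level with it; the furniture and walls round the work are solid. World frame = base frame: x ahead of the robot, y to its left, z up, the work surface at z = 0. Lengths are in m, angles in rad, forces in N, time in s.
With the tool pointing down it reaches from about 0.4 to 0.85 m from the base axis. Payload 4.5 kg.
Tool frame: the origin (TCP) lies on the centre line of the jaws, within the pads' length; the fingertips stand manip.tip_extent ahead of it and the grasp point (between the pads) lies 11 mm behind it (manip.tip_extent is the distance from the TCP to the fingertips, in m); z points along the fingers, y is the direction in which the jaws open and shut (so a half turn about z gives the same grasp; the last joint's range is limited). The gripper opens to 85 mm and grips with 20 to 120 N. Pads are 22 mm wide; open, the fingers measure 114 mm over their backs; the gripper's body (76 mm by 85 mm) begins 54 mm behind the grasp point. The pads swing forward as they close: fully open they stand 13 mm farther back than shut.
Start: joints at [-1.228, 0.689, -0.195, 1.565, 0.157, 0.902, -0.215], TCP at [0.19, 0.595, 0.239] pointing down, gripper open.
Joint ranges: [-3.01, 3.01], [-0.46, 2.08], [-1.47, 1.51], [0.13, 2.56], [-1, 4.14], [0.04, 2.09], [-2.66, 2.66]. Speed limits (rad/s): [2.57, 2.57, 3.14, 3.14, 3.14, 3.14, 3.14].

## Interface

Orientations are given as a unit quaternion [x, y, z, w].
In Python, from rig import manip gives the robot as it stands. The module is installed in compiled form; this text tells all that it offers.
- The arm moves only by the tool send_rows, never from a script. Its arguments are lists of equal length, an entry for each row: "grip": the finger opening in m, from 0 to 0.0854; "xyz": the shift along the tool's x, y, z in m, a list of three; "turn": the turn about the tool's z in degrees. In form: {"grip": [grip, ...], "xyz": [[x, y, z], ...], "turn": [turn, ...]}. A call has 1 to 8 rows; each row shifts and turns the commanded pose from where the row before left it, along the tool's axes as they then stand; what a row does not reach is not made up. A row lasts 1/12 s, in which the tool goes at most 41.7 mm and 7.16 degrees, less where a joint would pass 70% of its speed; a pose out of reach is approached as far as the arm can. A call with a gripper value outside its range is refused whole. The fingers move at their own pace and stop on an object; "grip_force" is the grip in N (left out, the last holds). Time passes only in rows, so rows that do not move let the fingers close. It gives the time, the measured TCP pose, the force and the opening at its end, in the units of the state.
- manip.get_state(): the state, without advancing time (a new reading comes with each control period).
- manip.get_image(name): name is "scene" or "side" or "wrist"; returns (picture, depth): 384x512x3 uint8, blue, green, red; 384x512 float32, m along the optical axis (not along the pixel's ray), 0 where there is no reading.
- manip.get_calibration(name): a dict with "camera_matrix" (3x3 intrinsics, pixels), "dist_coeffs" ([k1, k2, p1, p2, k3] as OpenCV has them; the pictures are not rectified), "R" (3x3) and "t" (3): a world point X has camera coordinates R X + t. Camera axes: x right, y down, z forward; pixel columns grow to the right and rows downward; lengths in m; the calibration is good to about 2 mm. A picture is of the moment at which its call begins: read the wrist's pose just before it. get_calibration takes no time and is no camera call; for the wrist camera it gives the pose at the moment of the call.
- manip.job_done(): hands the job in, once; it reports no verdict.
The state is a dict: "clock": time; "q": joint angles; "dq": joint speeds; "effort": joint torques, N m; "tool_pos": TCP position; "orientation": TCP orientation; "force": force on the tool from outside, world axes, zero at the start; "torque": the same for the moment, N m; "gripper_width": opening from 0.0 (shut) to 1.0 (fully open).
Only numpy, scipy, OpenCV 4.12 (cv2) and the standard library are available. Lean on these libraries where they do the work, as an engineer would, in place of code of your own. Each camera call takes 0.05 s, during which the arm holds its last target. There are 200 camera calls.

## Working session

There is one attempt and no reset: what is moved stays moved. The work goes in short steps, Python scripts to look and compute and a tool call to move; the robot and the scene stay as the last step left them, time stands still between calls to the robot, and variables do not carry over. Pictures are saved under pics/ and viewed, about 8 in all and at most 12, crops included, and the job is handed in when it is done.

Besides the shell and the picture viewer there is one more tool, called after ">>>" as name(argument=value, ...) on one line, values as JSON. send_rows: Moves the arm, as the interface text tells. Its arguments: {"type":"object","properties":{"grip":{"type":"array","items":{"type":"number"}},"xyz":{"type":"array","items":{"type":"array","items":{"type":"number"}}},"turn":{"type":"array","items":{"type":"number"}},"grip_force":{"type":"number"}},"required":["grip","xyz","turn"]}

```bash
mkdir -p pics
python3 - <<'E'
from rig import manip
import cv2,numpy as np
print(manip.get_state(), manip.tip_extent)
for n in ("scene","side"):
    c=manip.get_calibration(n); im,d=manip.get_image(n)
    cv2.imwrite(f"pics/{n}0.png",im); np.savez(f"{n}0.npz",im=im,d=d,**{k:np.array(v) for k,v in c.items()})
    print(n,c)
a=cv2.imread("pics/scene0.png");
E
```

```text
{'clock': 0.0, 'q': array([-1.2282232 ,  0.69001876, -0.19451027,  1.56638179,  0.15730322,
        0.90253162, -0.21508768]), 'dq': array([-0.00061823,  0.00192873,  0.00040946,  0.00013921,  0.00061668,
        0.00141629, -0.00128528]), 'effort': array([ 6.91959940e-05, -5.39613783e+01, -1.26658928e+00, -1.58539349e+01,
        9.04824876e-03,  9.50513146e-03, -3.96007280e-06]), 'tool_pos': array([0.18978169, 0.59478853, 0.23845221]), 'orientation': array([ 1.53724259e-01,  9.88113306e-01, -9.70462213e-04, -7.56391378e-05]), 'force': array([ 0.26234529, -0.29754939,  0.27101311]), 'torque': array([-0.01766329,  0.05871   ,  0.0266786 ]), 'gripper_width': 1.0009270317620798} 0.008
scene {'camera_matrix': array([[433.44874942,   0.        , 261.50791465],
       [  0.        , 433.44874942, 194.81795625],
       [  0.        ,   0.        ,   1.        ]]), 'dist_coeffs': array([-0.15298402,  0.        ,  0.        ,  0.        ,  0.        ]), 'R': array([[ 0.88862023, -0.45852053, -0.01063072],
       [-0.41107941, -0.78597175, -0.46180312],
       [ 0.20339077,  0.41473766, -0.88691875]]), 't': array([-0.40168673,  0.3679028 ,  1.33893915])}
side {'camera_matrix': array([[386.18020422,   0.        , 260.33937986],
       [  0.        , 386.18020422, 190.37498577],
       [  0.        ,   0.        ,   1.        ]]), 'dist_coeffs': array([-0.10862515,  0.        ,  0.        ,  0.        ,  0.        ]), 'R': array([[-0.99989581, -0.00766085, -0.01223464],
       [ 0.00620639,  0.53706611, -0.84351732],
       [ 0.01303287, -0.84350537, -0.5369626 ]]), 't': array([0.5413747 , 0.0242122 , 1.27805865])}
```

View pics/scene0.png

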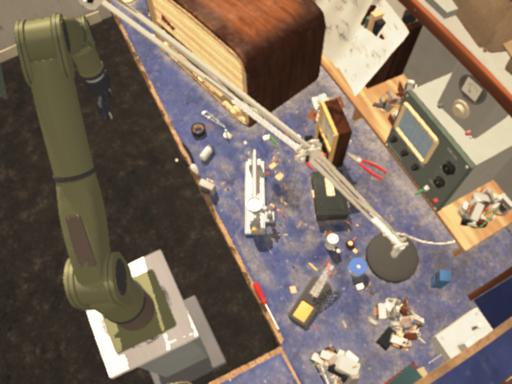

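View pics/side0.png

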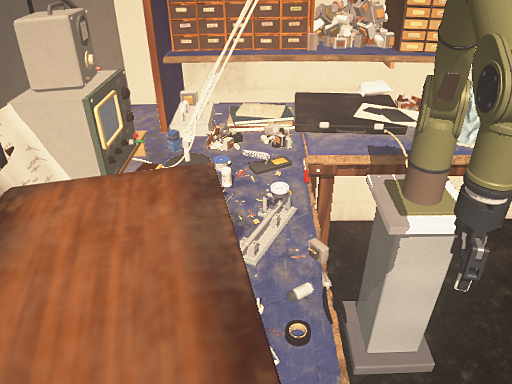

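```bash
cat > h.py <<'E'
import numpy as np,cv2
def cloud(im,d,c):
    h,w=d.shape;u,v=np.meshgrid(np.arange(w),np.arange(h))
    p=cv2.undistortPoints(np.stack([u,v],-1).reshape(-1,1,2).astype(float),np.array(c['camera_matrix']),np.array(c['dist_coeffs'])).reshape(h,w,2)
    P=np.dstack([p[...,0]*d,p[...,1]*d,d])
    return (P-np.array(c['t']))@np.array(c['R'])   # R^T(P-t)
def proj(X,c):
    return cv2.projectPoints(np.atleast_2d(X).astype(float),cv2.Rodrigues(np.array(c['R']))[0],np.array(c['t']),np.array(c['camera_matrix']),np.array(c['dist_coeffs']))[0][:,0]
E
python3 - <<'E'
from h import *
for n,box in (("scene",(225,130,305,250)),("side",(225,165,325,285))):
    z=dict(np.load(n+"0.npz")); P=cloud(z['im'],z['d'],z)
    x0,y0,x1,y1=box
    cv2.imwrite(f"pics/{n}0c.png",cv2.resize(z['im'][y0:y1,x0:x1],None,fx=5,fy=5,interpolation=cv2.INTER_CUBIC))
    for v in range(y0,y1,6):
        print(v,' '.join('%d,%d,%d'%tuple(1000*P[v,u]) for u in range(x0,x1,8)))
z=dict(np.load("scene0.npz")); P=cloud(z['im'],z['d'],z)
for uv in ((150,35),(200,70),(250,110),(300,150),(230,95)): print('lamp',uv,P[uv[1],uv[0]])
E
```

```text
130 541,468,40 577,482,0 606,472,-6 630,450,4 658,436,3 685,423,2 442,-78,768 740,396,0 469,-84,758 793,366,2
136 537,467,5 566,459,-4 594,446,-5 619,427,1 646,413,0 673,399,1 697,381,6 453,-85,753 754,357,0 481,-93,744
142 527,446,0 551,426,8 581,419,-2 606,401,3 634,391,-2 660,375,0 687,362,-1 713,347,0 464,-95,740 765,317,4
148 515,421,0 542,409,-3 567,390,4 594,378,0 620,363,2 649,354,-5 675,338,-1 699,321,4 727,310,0 477,-102,723
154 504,398,-1 529,380,4 556,367,2 581,352,5 608,339,4 637,330,-4 661,312,2 688,301,-1 713,284,3 479,-100,699
160 493,372,0 518,357,2 545,344,1 558,302,50 581,283,62 622,302,3 650,291,-1 677,279,-3 700,261,3 478,-105,686
166 482,349,0 508,335,1 533,322,1 550,286,40 574,271,43 611,281,0 635,263,8 663,254,0 689,241,-1 713,225,4
172 472,328,-3 498,316,-4 522,297,3 544,277,16 570,263,17 600,259,0 625,245,0 651,232,0 678,220,-3 701,203,4
178 460,303,1 487,293,-4 512,277,0 534,256,14 559,242,15 588,236,1 613,223,0 638,209,1 663,195,3 691,185,-3
184 451,283,-3 476,269,-2 501,255,-1 523,234,13 548,220,16 576,214,1 602,201,1 626,187,2 651,173,4 678,162,0
190 440
[... 3517 characters left out ...]
3 378,313,9
267 570,748,406 561,746,404 552,746,404 568,324,0 547,322,-1 526,321,-2 505,324,0 484,323,-1 463,326,1 442,328,3 422,329,4 400,326,1 379,328,2
273 570,757,406 561,757,405 524,1069,713 568,347,1 547,348,1 526,344,-1 506,349,2 485,348,1 464,348,1 444,349,2 423,348,0 402,348,1 382,347,0
279 569,767,406 560,768,407 551,767,406 543,760,399 547,369,1 526,368,0 506,367,0 486,366,-1 465,368,0 445,368,0 425,369,0 405,369,0 384,369,0
lamp (150, 35) [0.30793398 0.03696354 0.94069676]
lamp (200, 70) [0.36044716 0.00266753 0.87516159]
lamp (250, 110) [ 0.41275185 -0.05543318  0.81299106]
lamp (300, 150) [ 0.48801876 -0.09715902  0.70174706]
lamp (230, 95) [ 0.39227638 -0.02803506  0.83196683]
```

View pics/scene0c.png

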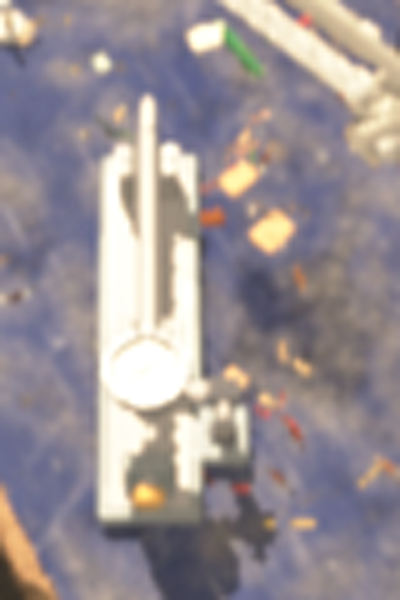

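Run:
```python
from h import *
from rig import manip
L=[]
for n in ("scene","side"):
    z=dict(np.load(n+"0.npz")); P=cloud(z['im'],z['d'],z).reshape(-1,3); L.append(P[z['d'].ravel()>0])
    Q=L[-1]; m=(abs(Q[:,0]-.51)<.1)&(Q[:,1]>0.02)&(Q[:,1]<.4)
    pl=Q[m&(Q[:,2]>.011)&(Q[:,2]<.018)]; print(n,len(pl),cv2.minAreaRect((pl[:,:2]*1000).astype(np.float32)))
    g=Q[m&(Q[:,2]>.100)]; print(len(g),(g.min(0)+g.max(0))/2,g.mean(0))
    s=Q[m&(Q[:,2]>.053)&(Q[:,2]<.07)&(Q[:,1]>.14)]; print(len(s),cv2.fitLine((s[:,:2]*1000).astype(np.float32),cv2.DIST_HUBER,0,.01,.01).ravel(),s.min(0),s.max(0))
s=manip.get_state();c=manip.get_calibration("wrist")
from scipy.spatial.transform import Rotation as R
Rt=R.from_quat(s['orientation']).as_matrix();
cw=-c['R'].T@c['t']; print('cam in tool',Rt.T@(cw-s['tool_pos']), (c['R']@Rt).round(3), c['camera_matrix'][0,0],c['dist_coeffs'])
```

```text
scene 665 ((525.5324096679688, 207.42352294921875), (333.83612060546875, 137.05209350585938), 78.51596069335938)
224 [0.48387195 0.11419712 0.11411398] [0.48411094 0.11383603 0.11326745]
259 [4.5064631e-01 8.9270258e-01 5.4833984e+02 2.4161461e+02] [0.4905644  0.15257528 0.05311642] [0.59430194 0.3291102  0.06841739]
side 772 ((532.4782104492188, 177.30628967285156), (287.35638427734375, 101.50939178466797), 63.189178466796875)
215 [0.48315835 0.11294835 0.11053956] [0.48316073 0.11542669 0.11247531]
383 [4.5012352e-01 8.9296633e-01 5.4315070e+02 2.3936588e+02] [0.48541014 0.14017834 0.05309897] [0.59226093 0.32684512 0.0652437 ]
cam in tool [ 0.068918   -0.00017758 -0.13524117] [[-0.     1.     0.002]
 [-0.962  0.    -0.274]
 [-0.274 -0.002  0.962]] 266.26659362915177 [-0.04904316  0.          0.          0.          0.        ]
```

>>> send_rows(grip=[0.085,0.085,0.085,0.085,0.085,0.085,0.085], xyz=[[-0.0316,-0.0189,0],[-0.0316,-0.0189,0],[-0.0316,-0.0189,0],[-0.0316,-0.0189,0],[-0.0316,-0.0189,0],[-0.0316,-0.0189,0],[-0.0316,-0.0189,0]], turn=[0,0,0,0,0,0,0])

```text
clock: 0.68
tool_pos: [0.3612, 0.4005, 0.239]
orientation: [0.154, 0.988, -0.0, -0.0]
force: [1.0, 0.2, 0.3]
gripper_width: 0.996
```

>>> send_rows(grip=[0.085,0.085,0.085,0.085,0.085,0.085,0.085], xyz=[[-0.0316,-0.0189,0],[-0.0316,-0.0189,0],[-0.0316,-0.0189,0],[-0.0316,-0.0189,0],[-0.0316,-0.0189,0],[-0.0316,-0.0189,0],[-0.0316,-0.0189,0]], turn=[0,0,0,0,0,0,0])

```text
clock: 1.27
tool_pos: [0.5317, 0.2072, 0.239]
orientation: [0.154, 0.988, -0.0, -0.0]
force: [0.4, 1.2, 0.5]
gripper_width: 0.992
```

Run:
```python
from rig import manip
s=manip.get_state();print(s['q'].round(3),s['tool_pos'],s['orientation'],s['clock'],s['force'])
```

```text
[-0.3    0.622 -0.255  1.731  0.203  0.816  0.613] [0.53172686 0.20718629 0.23901034] [ 1.53767386e-01  9.88107003e-01 -1.77159601e-04 -3.31108454e-04] 1.2667 [0.42175306 1.17361952 0.45297363]
```

>>> send_rows(grip=[0.085,0.085,0.085,0.085,0.085,0.085], xyz=[[0,0,0],[0,0,0],[0,0,0],[0,0,0],[0,0,0],[0,0,0]], turn=[-6.75,-6.75,-6.75,-6.75,-6.75,-6.75])

```text
clock: 1.77
tool_pos: [0.5308, 0.2086, 0.2389]
orientation: [-0.201, 0.98, -0.0, -0.0]
force: [0.2, 0.5, 0.2]
gripper_width: 0.996
```

>>> send_rows(grip=[0.085,0.085,0.085,0.085,0.085,0.085,0.085,0.085], xyz=[[0,0,0],[0,0,0],[0,0,0],[0,0,0],[0,0,0],[0,0,0],[0,0,0],[0,0,0]], turn=[-6.75,-6.75,-6.75,-6.75,-6.75,-6.75,0,0])

```text
clock: 2.43
tool_pos: [0.5308, 0.2087, 0.2389]
orientation: [-0.523, 0.852, 0.0, -0.0]
force: [-0.6, 0.2, 0.0]
gripper_width: 0.999
```

```bash
cat >> h.py <<'E'
def snap(n,f):
    from rig import manip
    s=manip.get_state();c=manip.get_calibration(n);im,d=manip.get_image(n)
    np.savez(f+".npz",im=im,d=d,tp=s['tool_pos'],q=s['orientation'],**{k:np.array(v) for k,v in c.items()})
    cv2.imwrite(f"pics/{f}.png",im); return s
E
python3 - <<'E'
from h import *
s=snap("wrist","w1");print(s['q'].round(3),s['tool_pos'],s['orientation'],s['clock'])
im=cv2.imread("pics/w1.png");cv2.imwrite("pics/w1b.png",cv2.resize(im,(800,600)))
E
```

```text
[-0.073  0.682 -0.662  1.72   0.508  0.919  1.729] [0.53081383 0.20867608 0.23888585] [-5.23368870e-01  8.52106099e-01  2.63101296e-04 -3.90364443e-04] 2.4333
```

View pics/w1b.png

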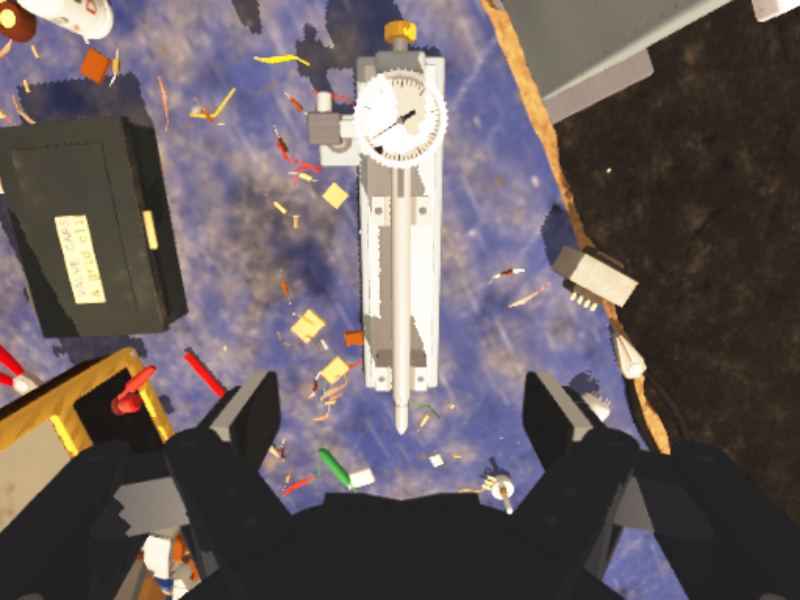

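Run:
```python
from h import *
z=dict(np.load("w1.npz")); P=cloud(z['im'],z['d'],z)
# spindle rows: high points
C=[]
for v in list(range(125,215,5))+list(range(215,282,3)):
    us=[u for u in range(240,275) if .045<P[v,u,2]<.068]
    if len(us)<4: print(v,us);continue
    q=P[v,us]; C.append((v,min(us),max(us),*(1000*q[:,:2].mean(0)),1000*q[:,2].max()))
for c in C: print(np.round(c,1))
g=P.reshape(-1,3); m=(g[:,2]>.112)&(g[:,2]<.125)&(np.hypot(g[:,0]-.484,g[:,1]-.114)<.05)
q=g[m]*1000; print(m.sum(),cv2.minEnclosingCircle(q[:,:2].astype(np.float32)),np.median(q[:,2]))
C=np.array(C); L=cv2.fitLine(C[:,3:5].astype(np.float32),cv2.DIST_HUBER,0,.01,.01).ravel();print(L, np.degrees(np.arctan2(L[1],L[0])))
# predicted fixture check
a=np.arctan2(L[1],L[0]);
```

```text
278 []
281 []
[125.  240.  273.  502.2 151.4  64.1]
[130.  240.  274.  504.4 156.6  63.9]
[135.  240.  274.  507.  161.6  64.2]
[140.  240.  274.  510.  166.5  63.7]
[145.  250.  262.  513.1 171.1  64.3]
[150.  250.  262.  515.7 176.2  63.6]
[155.  250.  262.  518.3 181.4  63.8]
[160.  250.  262.  521.  186.7  63.1]
[165.  250.  262.  523.7 192.   63.9]
[170.  250.  262.  526.4 197.4  63.4]
[175.  250.  262.  529.1 202.7  63.4]
[180.  251.  262.  531.3 208.4  64.2]
[185.  251.  262.  534.2 214.   63.7]
[190.  251.  262.  537.  219.6  63.4]
[195.  251.  262.  539.7 225.2  64.6]
[200.  251.  262.  542.7 230.8  62.9]
[205.  251.  262.  545.6 236.6  63.3]
[210.  251.  262.  548.6 242.4  63.1]
[215.  251.  262.  551.6 248.2  63.7]
[218.  251.  262.  553.4 251.8  63.7]
[221.  251.  262.  555.2 255.4  63.5]
[224.  251.  262.  557.  259.   63.4]
[227.  251.  262.  558.9 262.7  62.9]
[230.  251.  262.  560.7 266.3  63.1]
[233.  240.  272.  564.8 272.8  63.9]
[236.  240.  273.  565.4 275.4  62.7]
[239.  240.  273.  567.3 279.3  63. ]
[242.  240.  273.  569.2 283.   63.7]
[245.  240.  272.  571.8 286.6  62.9]
[248.  240.  272.  573.2 290.7  62.7]
[251.  251.  262.  574.2 292.9  63.2]
[254.  252.  261.  576.1 296.5  63.3]
[257.  252.  260.  579.  300.9  61.4]
[260.  252.  260.  581.  304.8  61.8]
[263.  252.  260.  583.1 309.   61.5]
[266.  252.  260.  585.1 312.9  61.9]
[269.  252.  260.  587.2 317.1  62. ]
[272.  253.  260.  588.6 321.2  61.4]
[275.  255.  258.  591.  325.9  59.7]
2126 ((483.0322570800781, 111.73008728027344), 27.396800994873047) 113.2873399772181
[4.5457718e-01 8.9070737e-01 5.5388037e+02 2.5275009e+02] 62.962265
```

>>> send_rows(grip=[0.05,0.05,0.05,0.05,0.05,0.05,0.05,0.05], xyz=[[0,0,0.035],[0,0,0.035],[0,0,0.035],[0,0,0.035],[0,0,0.03],[0,0,0.015],[0,0,0.01],[0,0,0]], turn=[0,0,0,0,0,0,0,0], grip_force=30)

```text
clock: 3.15
tool_pos: [0.53, 0.2085, 0.0425]
orientation: [-0.524, 0.851, -0.0, -0.002]
force: [0.2, 0.1, 0.5]
gripper_width: 0.583
```

>>> send_rows(grip=[0.01,0.01,0.01,0.01,0.01,0.01,0.01,0.01], xyz=[[0,0,0],[0,0,0],[0,0,0],[0,0,0],[0,0,0],[0,0,0],[0,0,0],[0,0,0]], turn=[0,0,0,0,0,0,0,0])

```text
clock: 3.82
tool_pos: [0.5317, 0.2096, 0.0457]
orientation: [-0.525, 0.851, 0.0, 0.001]
force: [-2.0, -0.1, 6.9]
gripper_width: 0.16
```

Run:
```python
from rig import manip
s=manip.get_state();print(s)
```

```text
{'clock': 3.8167, 'q': array([-0.19967653,  0.94199435, -0.44573004,  1.84949696,  0.76569991,
        0.52677089,  1.50938516]), 'dq': array([-3.83605182e-05, -4.62198334e-04, -8.88702218e-04, -7.08029708e-04,
        1.20717109e-03,  2.17387502e-04,  4.37052775e-04]), 'effort': array([ 2.12630052e-01, -5.12508130e+01, -4.55699980e+00, -7.19574720e+00,
        1.89690180e-01, -1.23536107e-01,  3.13172943e-02]), 'tool_pos': array([0.53173671, 0.20957917, 0.0457259 ]), 'orientation': array([-5.24674034e-01,  8.51302258e-01,  2.47967680e-05,  1.27400150e-03]), 'force': array([-1.97224347, -0.08809364,  6.94551499]), 'torque': array([ 0.05058252,  0.25578822, -0.01300312]), 'gripper_width': 0.15977020786637502}
```

>>> send_rows(grip=[0.01,0.01,0.01,0.01,0.01,0.01,0.01,0.01], xyz=[[-0.003,0,-0.0015],[-0.007,0,0],[-0.008,0,0],[-0.008,0,0],[-0.008,0,0],[-0.008,0,0],[-0.007,0,0],[-0.003,0,0]], turn=[0,0,0,0,0,0,0,0], grip_force=45)

```text
clock: 4.48
tool_pos: [0.5553, 0.2572, 0.0459]
orientation: [-0.525, 0.851, 0.001, 0.001]
force: [0.4, -1.2, -1.7]
gripper_width: 0.158
```

>>> send_rows(grip=[0.01,0.01,0.01,0.01,0.01,0.01,0.01,0.01], xyz=[[0,0,0],[0,0,-0.005],[0,0,-0.01],[0,0,-0.02],[0,0,-0.025],[0,0,-0.03],[0,0,-0.02],[0,0,-0.01]], turn=[0,0,0,0,0,0,0,0])

```text
clock: 5.15
tool_pos: [0.5553, 0.2564, 0.1696]
orientation: [-0.525, 0.851, 0.0, 0.003]
force: [0.5, 1.7, -3.6]
gripper_width: 0.156
```

Run:
```python
from h import *
s=snap("wrist","w2");print(s['q'].round(3),s['tool_pos'],s['orientation'],s['clock'],s['force'])
```

```text
[-0.179  0.813 -0.601  1.666  0.582  0.843  1.646] [0.55534867 0.25641449 0.16955848] [-5.24690260e-01  8.51289478e-01  2.21933070e-04  2.51131407e-03] 5.15 [ 0.46925501  1.68136205 -3.56967009]
```

View pics/w2.png

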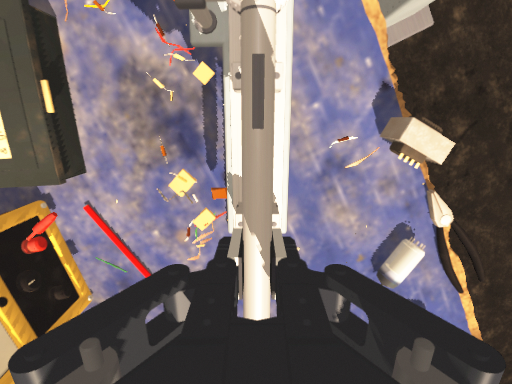

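Run:
```python
from h import *
for n in("w1","scene0","side0"):
    z=dict(np.load(n+".npz")); P=cloud(z['im'],z['d'],z)
    if n=="w1": P=P[:235]
    g=P.reshape(-1,3);r=np.hypot(g[:,0]-.555,g[:,1]-.256)
    for R in (.14,.17,.2):
        m=(r<R)&(g[:,2]<.5); print(n,R,np.sort(g[m,2])[-5:])
```

```text
w1 0.14 [0.37417367 0.37417367 0.37417367 0.37417367 0.37417367]
w1 0.17 [0.37417367 0.37417367 0.37417367 0.37417367 0.37417367]
w1 0.2 [0.37417367 0.37417367 0.37417367 0.37417367 0.37417367]
scene0 0.14 [0.11852585 0.11863842 0.11916787 0.11946202 0.12065268]
scene0 0.17 [0.1210043  0.12102236 0.12102259 0.12234461 0.12797211]
scene0 0.2 [0.37183343 0.3742206  0.37511426 0.37790399 0.38279758]
side0 0.14 [0.11829891 0.11874206 0.11892323 0.11936176 0.11961266]
side0 0.17 [0.11906011 0.11936176 0.11961266 0.1196631  0.12084133]
side0 0.2 [0.1196631  0.11969404 0.11976805 0.12055281 0.12084133]
```

>>> send_rows(grip=[0.01,0.01,0.01], xyz=[[0,0,0],[0,0,0],[0,0,0]], turn=[2,4,6])

```text
clock: 5.45
tool_pos: [0.5536, 0.2544, 0.1647]
orientation: [-0.431, 0.902, -0.0, -0.001]
force: [-0.2, 0.1, -3.0]
gripper_width: 0.154
```

>>> send_rows(grip=[0.01,0.01,0.01,0.01,0.01,0.01,0.01,0.01], xyz=[[0,0,0],[0,0,0],[0,0,0],[0,0,0],[0,0,0],[0,0,0],[0,0,0],[0,0,0]], turn=[7,7,7,7,7,7,7,7])

```text
clock: 6.12
tool_pos: [0.5534, 0.2548, 0.1646]
orientation: [0.044, 0.999, -0.001, -0.001]
force: [0.6, -0.4, -1.9]
gripper_width: 0.157
```

>>> send_rows(grip=[0.01,0.01,0.01,0.01,0.01,0.01,0.01,0.01], xyz=[[0,0,0],[0,0,0],[0,0,0],[0,0,0],[0,0,0],[0,0,0],[0,0,0],[0,0,0]], turn=[7,7,7,7,7,7,7,7])

```text
clock: 6.78
tool_pos: [0.5533, 0.255, 0.1646]
orientation: [0.508, 0.861, -0.001, -0.001]
force: [-1.0, -0.3, -4.4]
gripper_width: 0.156
```

>>> send_rows(grip=[0.01,0.01,0.01,0.01,0.01,0.01,0.01], xyz=[[0,0,0],[0,0,0],[0,0,0],[0,0,0],[0,0,0],[0,0,0],[0,0,0]], turn=[7,7,7,7,7,7,7])

```text
clock: 7.37
tool_pos: [0.5532, 0.2552, 0.1646]
orientation: [0.819, 0.573, -0.001, -0.0]
force: [0.1, 0.2, -3.6]
gripper_width: 0.153
```

>>> send_rows(grip=[0.01,0.01,0.01,0.01], xyz=[[0,0,0],[0,0,0],[0,0,0],[0,0,0]], turn=[5,2,0,0])

```text
clock: 7.7
tool_pos: [0.5538, 0.2553, 0.1652]
orientation: [0.851, 0.526, -0.001, -0.0]
force: [-0.5, 0.9, -3.3]
gripper_width: 0.157
```

Run:
```python
from h import *
s=snap("wrist","w3");print(s['q'].round(3),s['tool_pos'],s['orientation'],s['clock'],s['force'])
o=s['orientation'];print(np.degrees(2*np.arctan2(o[1],o[0])))
z=dict(np.load("w3.npz")); P=cloud(z['im'],z['d'],z)*1000
C=[]
for v in range(5,250,8):
    us=[u for u in range(225,290) if 150<P[v,u,2]<215]
    if len(us)>4: C.append((v,us[0],us[-1],*P[v,us].mean(0)[:2],P[v,us,2].max()))
C=np.array(C);print(C[::3].round(1));L=cv2.fitLine(C[:,3:5].astype(np.float32),cv2.DIST_HUBER,0,.01,.01).ravel();print(L,np.degrees(np.arctan2(L[1],L[0])))
```

```text
[-0.665  0.781  0.285  1.697 -0.308  0.71  -0.686] [0.55379112 0.25534399 0.16519072] [ 8.50639369e-01  5.25749222e-01 -6.44822949e-04 -6.32138123e-05] 7.7 [-0.52787349  0.85605372 -3.274326  ]
63.437403356159415
[[  5.  241.  276.  606.  356.4 182.6]
 [ 29.  241.  276.  602.1 348.5 183. ]
 [ 53.  241.  276.  598.1 340.4 183.3]
 [ 77.  241.  275.  593.7 332.1 182.8]
 [101.  242.  274.  589.4 323.5 182.7]
 [125.  242.  274.  585.  314.6 183.5]
 [149.  242.  273.  580.1 305.4 183.8]
 [173.  242.  272.  575.1 295.8 183.4]
 [197.  242.  272.  570.  285.6 183.6]
 [221.  242.  271.  564.5 275.1 183.3]
 [245.  225.  289.  559.1 263.8 184.6]]
[4.5476425e-01 8.9061189e-01 5.8395111e+02 3.1288385e+02] 62.95023
```

View pics/w3.png

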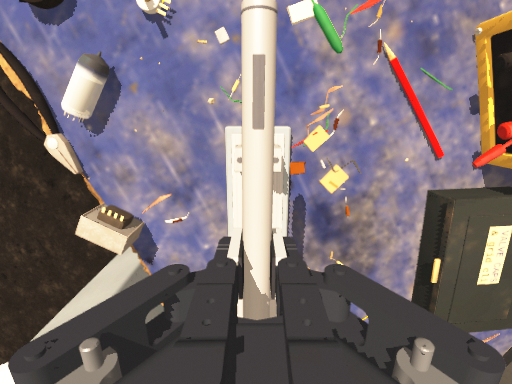

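>>> send_rows(grip=[0.01,0.01,0.01,0.01,0.01,0.01,0.01,0.01], xyz=[[0.005,0.0005,0],[0,0,0.01],[0,0,0.025],[0,0,0.025],[0,0,0.02],[0,0,0.015],[0,0,0.01],[0,0,0.004]], turn=[0,0,0,0,0,0,0,0])

```text
clock: 8.42
tool_pos: [0.5561, 0.2594, 0.0547]
orientation: [0.851, 0.525, -0.001, -0.0]
force: [0.0, -0.1, -2.7]
gripper_width: 0.158
```

>>> send_rows(grip=[0.01,0.01,0.01,0.01,0.01], xyz=[[0,0,0.003],[0,0,0.003],[0,0,0.002],[0,0,0.002],[0,0,0]], turn=[0,0,0,0,0])

```text
clock: 8.83
tool_pos: [0.5572, 0.2598, 0.047]
orientation: [0.851, 0.525, 0.0, -0.0]
force: [0.1, -0.4, -2.4]
gripper_width: 0.156
```

Run:
```python
from h import *
s=snap("wrist","w4");print(s['q'].round(3),s['tool_pos'],s['orientation'],s['clock'],s['force'],s['torque'])
```

```text
[-0.624  0.956  0.206  1.732 -0.362  0.491 -0.648] [0.55719327 0.25981645 0.04701735] [ 8.51192082e-01  5.24854220e-01  2.92808311e-04 -3.61146371e-05] 8.8333 [ 0.08952144 -0.40547952 -2.44572029] [-0.00156114  0.05377841 -0.04409116]
```

>>> send_rows(grip=[0.01,0.01,0.01], xyz=[[0,0,0.001],[0,0,0.001],[0,0,0]], turn=[0,0,0])

```text
clock: 9.13
tool_pos: [0.5572, 0.2599, 0.0453]
orientation: [0.851, 0.525, 0.0, -0.0]
force: [-1.4, 0.5, 1.4]
gripper_width: 0.154
```

>>> send_rows(grip=[0.01,0.01,0.01], xyz=[[0,0,0.001],[0,0,0],[0,0,0]], turn=[0,0,0])

```text
clock: 9.38
tool_pos: [0.5573, 0.2598, 0.045]
orientation: [0.851, 0.525, 0.0, -0.0]
force: [-2.4, -0.7, 6.2]
gripper_width: 0.156
```

>>> send_rows(grip=[0.01,0.01,0.01,0.01,0.01,0.01,0.01,0.01], xyz=[[-0.003,0,-0.0005],[-0.006,0,0],[-0.007,0,0],[-0.007,0,0],[-0.007,0,0],[-0.007,0,0],[-0.006,0,0],[-0.003,0,0]], turn=[0,0,0,0,0,0,0,0])

```text
clock: 10.05
tool_pos: [0.5375, 0.2209, 0.0451]
orientation: [0.851, 0.525, 0.003, -0.001]
force: [0.4, 6.8, 1.1]
gripper_width: 0.156
```

Run:
```python
from h import *
s=snap("wrist","w5");L=np.array([.4546,.8907,0]);print(s['tool_pos'],(s['tool_pos']-[.5305,.205,0])@L,s['force'],s['force']@L,s['torque'])
s=snap("side","s5")
z=dict(np.load("s5.npz"));cv2.imwrite("pics/s5c.png",cv2.resize(z['im'][165:275,225:325],None,fx=5,fy=5,interpolation=cv2.INTER_CUBIC))
```

```text
[0.53747335 0.22091377 0.04508647] 0.017344479496705503 [0.43723795 6.8391373  1.09084956] 6.2903879601245665 [ 1.52050064 -0.2887049   0.05534709]
```

View pics/s5c.png

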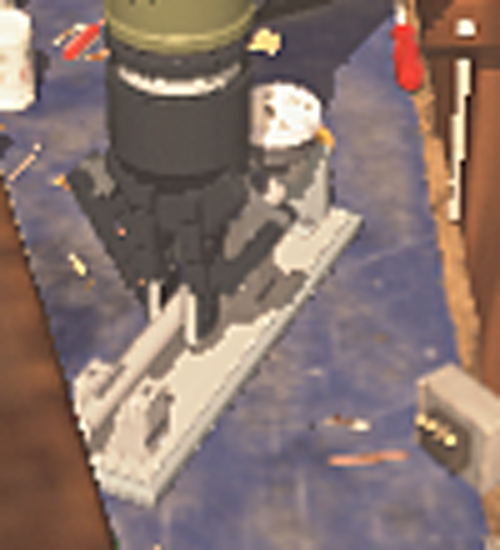

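>>> send_rows(grip=[0.01,0.01,0.01], xyz=[[-0.002,0,0],[-0.002,0,0],[0,0,0]], turn=[0,0,0])

```text
clock: 10.4
tool_pos: [0.5359, 0.2176, 0.0451]
orientation: [0.851, 0.526, 0.003, -0.001]
force: [0.9, 6.7, 1.9]
gripper_width: 0.157
```

>>> send_rows(grip=[0.01,0.01,0.01], xyz=[[-0.002,0,0],[-0.001,0,0],[0,0,0]], turn=[0,0,0])

```text
clock: 10.65
tool_pos: [0.5346, 0.2153, 0.0451]
orientation: [0.851, 0.526, 0.003, -0.001]
force: [1.1, 7.7, 3.0]
gripper_width: 0.161
```

>>> send_rows(grip=[0.01,0.01,0.01,0.01], xyz=[[-0.001,0,0],[-0.001,0,0],[-0.001,0,0],[0,0,0]], turn=[0,0,0,0])

```text
clock: 10.98
tool_pos: [0.5333, 0.2127, 0.0451]
orientation: [0.851, 0.526, 0.003, -0.001]
force: [0.7, 6.8, 1.7]
gripper_width: 0.156
```

>>> send_rows(grip=[0.01,0.01,0.01], xyz=[[-0.001,0,0],[-0.001,0,0],[0,0,0]], turn=[0,0,0])

```text
clock: 11.23
tool_pos: [0.5326, 0.2113, 0.0451]
orientation: [0.851, 0.526, 0.003, -0.001]
force: [1.1, 7.8, 2.4]
gripper_width: 0.155
```

Run:
```python
from h import *
s=snap("wrist","w6");L=np.array([.4546,.8907,0]);print(s['tool_pos'],(s['tool_pos']-[.5305,.205,0])@L,s['force'],s['force']@L,s['torque'])
```

```text
[0.53262064 0.2113069  0.04507978] 0.006581596079276427 [1.08144353 7.83920446 2.35294991] 7.4740036473995985 [ 1.5969124  -0.38798978  0.04353681]
```

>>> send_rows(grip=[0.01,0.01,0.01], xyz=[[-0.001,0,0],[-0.001,0,0],[0,0,0]], turn=[0,0,0])

```text
clock: 11.53
tool_pos: [0.5326, 0.2111, 0.0451]
orientation: [0.85, 0.526, 0.004, -0.001]
force: [2.5, 9.6, 0.2]
gripper_width: 0.157
```

>>> send_rows(grip=[0.01,0.01,0.01], xyz=[[-0.001,0,0],[-0.001,0,0],[0,0,0]], turn=[0,0,0])

```text
clock: 11.78
tool_pos: [0.5325, 0.2109, 0.0452]
orientation: [0.85, 0.527, 0.006, -0.002]
force: [5.4, 13.1, -2.3]
gripper_width: 0.156
```

>>> send_rows(grip=[0.01,0.01,0.01], xyz=[[0.001,0,0],[0.001,0,0],[0,0,0]], turn=[0,0,0])

```text
clock: 12.03
tool_pos: [0.5325, 0.2109, 0.0451]
orientation: [0.85, 0.526, 0.004, -0.001]
force: [2.4, 9.8, 2.0]
gripper_width: 0.155
```

>>> send_rows(grip=[0.045,0.045,0.045,0.045,0.045,0.045], xyz=[[0,0,0],[0,0,0],[0,0,0],[0,0,0],[0,0,0],[0,0,0]], turn=[0,0,0,0,0,0])

```text
clock: 12.53
tool_pos: [0.53, 0.2054, 0.0442]
orientation: [0.851, 0.525, -0.0, 0.0]
force: [0.0, -0.2, -0.7]
gripper_width: 0.531
```

>>> send_rows(grip=[0.085,0.085,0.085,0.085,0.085,0.085,0.085,0.085], xyz=[[0,0,-0.01],[0,0,-0.02],[0,0,-0.035],[0,0,-0.035],[0,0,-0.035],[0,0,-0.035],[0,0,-0.02],[0,0,-0.01]], turn=[0,0,0,0,0,0,0,0])

```text
clock: 13.2
tool_pos: [0.5316, 0.2062, 0.2483]
orientation: [0.851, 0.525, 0.003, 0.0]
force: [0.3, -0.9, 0.2]
gripper_width: 0.995
```

Run:
```python
from h import *
s=snap("wrist","w7");print(s['q'].round(3),s['tool_pos'],s['orientation'],s['clock'],s['force'],s['gripper_width'])
cv2.imwrite("pics/w7b.png",cv2.resize(cv2.imread("pics/w7.png"),(800,600)))
```

```text
[-0.641  0.621  0.323  1.747 -0.258  0.81  -0.663] [0.5315563  0.20616836 0.24832209] [8.51347551e-01 5.24593278e-01 3.00651074e-03 4.48293472e-04] 13.2 [ 0.30102313 -0.9072919   0.21026225] 0.9946137173147216
```

View pics/w7b.png

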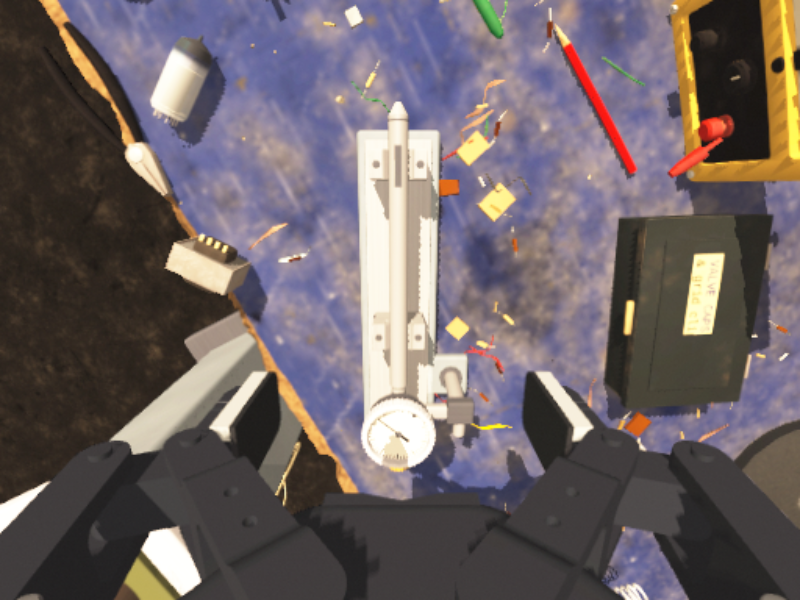

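>>> send_rows(grip=[0.085,0.085,0.085,0.085,0.085,0.085], xyz=[[-0.025,0,0.01],[-0.03,0,0.01],[-0.03,0,0.01],[-0.021,0,0],[0,0,0],[0,0,0]], turn=[0,0,0,0,0,0])

```text
clock: 13.75
tool_pos: [0.4812, 0.11, 0.2134]
orientation: [0.852, 0.524, -0.001, -0.0]
force: [0.5, 0.6, 0.7]
gripper_width: 0.994
```

Run:
```python
from h import *
s=snap("wrist","w8");print(s['q'].round(3),s['tool_pos'],s['orientation'],s['clock'],s['force'],s['gripper_width'])
z=dict(np.load("w8.npz"));c=proj([.483,.1117,.116],z)[0];print(c)
x,y=c.astype(int);cv2.imwrite("pics/w8b.png",cv2.resize(z['im'][max(0,y-50):y+50,x-65:x+65],None,fx=6,fy=6,interpolation=cv2.INTER_CUBIC))
# spindle far tip in w7
z=dict(np.load("w7.npz")); P=cloud(z['im'],z['d'],z)*1000
L=np.array([.4546,.8907])
for v in range(60,80,2):
    us=[u for u in range(245,268) if 48<P[v,u,2]<68]
    if us: print(v,us[0],us[-1],((P[v,us][:,:2]-[530.5,205])@L).mean(),P[v,us,2].max())
```

```text
[-0.494  0.578  0.279  1.995 -0.267  0.606 -0.505] [0.48123147 0.11004172 0.21335974] [ 8.51868210e-01  5.23754171e-01 -1.41128307e-03 -3.59610436e-04] 13.75 [0.53037289 0.61024061 0.74672214] 0.9944618066499498
[256.86300972 195.26624424]
66 252 257 129.98036286402433 59.13938253077999
68 251 258 127.67832199371219 60.587997286632906
70 250 259 125.4255124253903 62.8062326627679
72 249 260 123.13424665601643 63.68520188254469
74 248 261 121.06232978279454 63.28753810014913
76 248 261 118.90893291768826 63.708374963775476
78 249 261 116.6850333547526 64.17037807090306
```

View pics/w8b.png

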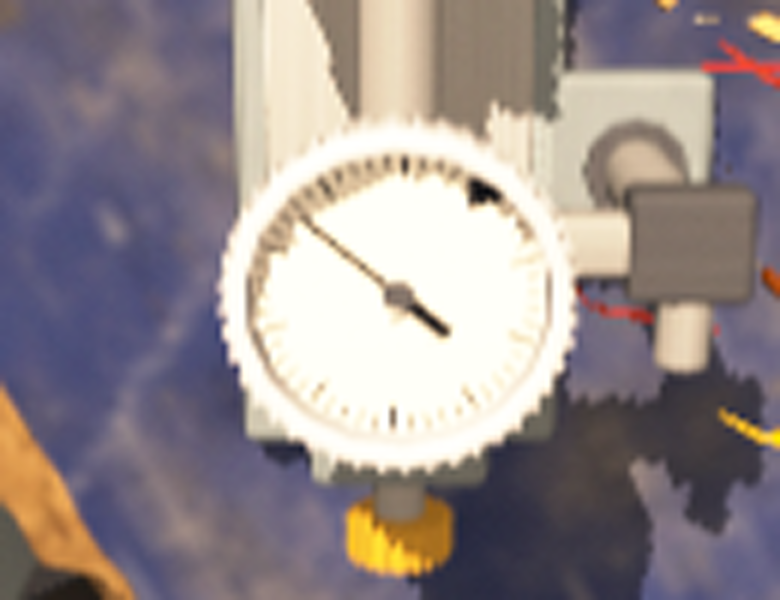

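```bash
cat >> h.py <<'E'
def onplane(uv,zz,c):
    p=cv2.undistortPoints(np.array(uv,float).reshape(-1,1,2),c['camera_matrix'],c['dist_coeffs'])[:,0]
    d=np.c_[p,np.ones(len(p))]@c['R']; o=-c['R'].T@c['t']
    return o+d*((zz-o[2])/d[:,2])[:,None]
L=np.array([.4546,.8907,0]); N=np.array([.8907,-.4546,0])
def dial(f,x0,y0,s,pts,zz=.1165):
    z=dict(np.load(f+".npz"));W=onplane([(x0+a/s+0.5/s-.5,y0+b/s+.5/s-.5) for a,b in pts],zz,z)
    for w in W[1:]: v=w-W[0]; print(1000*np.linalg.norm(v),np.degrees(np.arctan2(v@L,v@N)))
    return W[0],z
E
python3 - <<'E'
from h import *
# centre, pointer tip, wedge centroid, wedge tip, stub end
c,z=dial("w8",256-65,195-50,6,[(398,295),(302,217),(483,190),(475,200),(448,332)])
print(c,z['tp'])
P=cloud(z['im'],z['d'],z).reshape(-1,3);m=(P[:,2]>.109)&(P[:,2]<.125)&(np.hypot(P[:,0]-.483,P[:,1]-.112)<.05)
print(cv2.minEnclosingCircle((P[m,:2]*1000).astype(np.float32)),m.sum())
im=z['im'];g=im.max(2)
v=c-z['tp'];q=z['q'];x=np.array([q[0]**2-q[1]**2,2*q[0]*q[1],0]);y=np.array([2*q[0]*q[1],q[1]**2-q[0]**2,0]);print('tool shift',v@x,v@y)
E
```

```text
18.712577962283035 140.03134950156874
20.50242230220304 52.3107533481882
18.590443315099886 52.27633805924004
9.58643488655893 -37.35100092332753
[0.48375459 0.11308362 0.1165    ] [0.48123147 0.11004172 0.21335974]
((482.82208251953125, 111.4854965209961), 27.27267837524414) 2697
tool shift 0.0038532506260277803 0.0008784755085836898
```

>>> send_rows(grip=[0.075,0.075,0.075,0.075,0.075,0.075], xyz=[[0.003,0.001,0.02],[0,0,0.03],[0,0,0.03],[0,0,0.02],[0,0,0.011],[0,0,0]], turn=[0,0,0,0,0,0], grip_force=20)

```text
clock: 14.3
tool_pos: [0.4836, 0.1149, 0.1006]
orientation: [0.851, 0.526, -0.002, -0.001]
force: [-0.4, 0.8, -0.6]
gripper_width: 0.88
```

>>> send_rows(grip=[0.045,0.045,0.045,0.045,0.045,0.045], xyz=[[0,0,0],[0,0,0],[0,0,0],[0,0,0],[0,0,0],[0,0,0]], turn=[0,0,0,0,0,0])

```text
clock: 14.8
tool_pos: [0.484, 0.1149, 0.1039]
orientation: [0.851, 0.525, 0.0, -0.001]
force: [-4.2, 4.5, 5.4]
gripper_width: 0.615
```

>>> send_rows(grip=[0.045,0.045], xyz=[[0,0,0],[0,0,0]], turn=[-3,-5])

```text
clock: 14.97
tool_pos: [0.4837, 0.1151, 0.1039]
orientation: [0.811, 0.585, -0.0, -0.001]
force: [-4.4, 4.9, 7.2]
gripper_width: 0.609
```

>>> send_rows(grip=[0.045,0.045,0.045,0.045,0.045,0.045], xyz=[[0,0,0],[0,0,0],[0,0,0],[0,0,0],[0,0,0],[0,0,0]], turn=[-7,-7,-7,-7,-7,-7])

```text
clock: 15.47
tool_pos: [0.4818, 0.1149, 0.1039]
orientation: [0.546, 0.838, -0.001, -0.002]
force: [-8.6, 5.5, 9.9]
gripper_width: 0.615
```

>>> send_rows(grip=[0.045,0.045,0.045,0.045,0.045,0.045,0.045,0.045], xyz=[[0,0,0],[0,0,0],[0,0,0],[0,0,0],[0,0,0],[0,0,0],[0,0,0],[0,0,0]], turn=[-7,-7,-7,-7,-7,-4,0,0])

```text
clock: 16.13
tool_pos: [0.4805, 0.1137, 0.1038]
orientation: [0.238, 0.971, -0.001, -0.003]
force: [-11.0, 3.8, 11.9]
gripper_width: 0.611
```

Run:
```python
from h import *
s=snap("wrist","w9");print(s['q'].round(3),s['tool_pos'],s['orientation'],s['clock'],s['force'],s['torque'],s['gripper_width'])
z=dict(np.load("w9.npz"));c=proj([.4835,.1125,.1165],z)[0];print(c)
x,y=c.astype(int);cv2.imwrite("pics/w9b.png",cv2.resize(z['im'][y-70:y+70,x-90:x+90],None,fx=4,fy=4,interpolation=cv2.INTER_CUBIC));print(x-90,y-70)
```

```text
[-0.225  0.756 -0.163  2.064  0.325  0.351  0.438] [0.48050692 0.11367928 0.10384932] [ 0.23838786  0.97116455 -0.00130815 -0.00298873] 16.1333 [-11.03917943   3.76510752  11.89697822] [0.5241396  2.41157256 0.01786044] 0.6107172030585423
[257.56241932 263.72880768]
167 193
```

View pics/w9b.png

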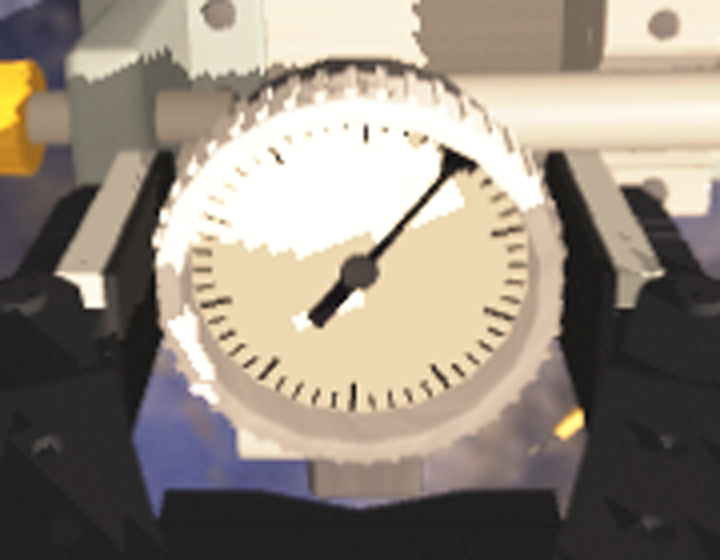

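```bash
cat >> h.py <<'E'
def angles(f,zp=.1165,zf=.1155,C=None):
    z=dict(np.load(f+".npz"));g=z['im'].max(2).astype(float)
    v,u=np.nonzero(g<95); 
    out={}
    for zz,lo,hi in ((zp,0,14.5),(zf,17.5,22.5)):
        W=onplane(np.c_[u,v],zz,z)*1000
        C0=C if C is not None else np.array([483.5,112.7])
        r=np.hypot(*(W[:,:2]-C0).T);m=(r>lo)&(r<hi);out[lo]=(W[m],g[v[m],u[m]])
    W,_=out[0]; l=cv2.fitLine(W[:,:2].astype(np.float32),cv2.DIST_HUBER,0,.01,.01).ravel()
    W2,_=out[17.5]
    # biggest angular cluster = wedge
    a=np.degrees(np.arctan2(W2[:,1]-C0[1],W2[:,0]-C0[0]));h,e=np.histogram(a,36,(-180,180));
    k=e[h.argmax()]+5;s=abs((a-k+180)%360-180)<12;wc=np.median(W2[s],0)
    th=np.degrees(np.arctan2(L[1],L[0]))-90
    d=wc[:2]-C0; off=(wc[:2]-l[2:])@np.array([-l[1],l[0]])
    print(f,'pointer line',(np.degrees(np.arctan2(l[1],l[0]))-th)%180,'pt on line',l[2:],'n',len(W),'wedge',(np.degrees(np.arctan2(d[1],d[0]))-th)%360,'r',np.hypot(*d),'n',s.sum(),'perp off of wedge from line mm',off,wc[:2])
E
python3 - <<'E'
from h import *
angles("w8");angles("w9")
angles("w9",zp=.115,zf=.115)
E
```

```text
w8 pointer line 144.25026263709594 pt on line [486.01932 107.88862] n 7 wedge 52.477257222976334 r 20.352897460540007 n 13 perp off of wedge from line mm 20.302762153022172 [501.87967082 121.44231867]
w9 pointer line 140.51550616736938 pt on line [481.74295 112.37717] n 146 wedge 144.481020155997 r 20.08555494342413 n 37 perp off of wedge from line mm 0.3511779901594659 [474.24358399 130.52549523]
w9 pointer line 140.51463641639282 pt on line [482.49292  111.970245] n 146 wedge 144.00687306300938 r 19.93158921772428 n 37 perp off of wedge from line mm 0.0003269881417020841 [474.46123469 130.46426104]
```

>>> send_rows(grip=[0.075,0.075,0.075,0.075,0.075], xyz=[[0,0,0],[0,0,0],[0,0,0],[0,0,0],[0,0,0]], turn=[0,0,0,0,0])

```text
clock: 16.6
tool_pos: [0.4855, 0.1133, 0.1033]
orientation: [0.24, 0.971, 0.0, 0.001]
force: [0.1, -0.8, 0.4]
gripper_width: 0.876
```

>>> send_rows(grip=[0.085,0.085,0.085,0.085,0.085,0.085,0.085], xyz=[[0,0,-0.01],[0,0,-0.02],[0,0,-0.025],[0,0,-0.01],[0,0,-0.005],[0,0,0],[0,0,0]], turn=[0,0,0,0,0,0,0])

```text
clock: 17.18
tool_pos: [0.4846, 0.1133, 0.1729]
orientation: [0.239, 0.971, -0.0, -0.0]
force: [-0.2, 0.4, -0.3]
gripper_width: 0.994
```

Run:
```python
from h import *
s=snap("wrist","w10");print(s['tool_pos'],s['orientation'],s['clock'],s['gripper_width'])
angles("w10",zp=.115,zf=.115)
z=dict(np.load("w10.npz"));c=proj([.4835,.1125,.1165],z)[0]
x,y=c.astype(int);cv2.imwrite("pics/w10b.png",cv2.resize(z['im'][y-45:y+45,x-50:x+50],None,fx=6.5,fy=6.5,interpolation=cv2.INTER_CUBIC));print(x-50,y-45)
```

```text
[0.48464275 0.11333158 0.1729185 ] [ 2.39468686e-01  9.70904079e-01 -1.01251231e-04 -8.79355443e-05] 17.1833 0.9935831337176866
w10 pointer line 140.44862689490844 pt on line [482.8859  111.02944] n 25 wedge 143.85787048727764 r 19.903437710895034 n 21 perp off of wedge from line mm 0.04366394995884997 [474.5201638  130.46258356]
205 167
```

View pics/w10b.png

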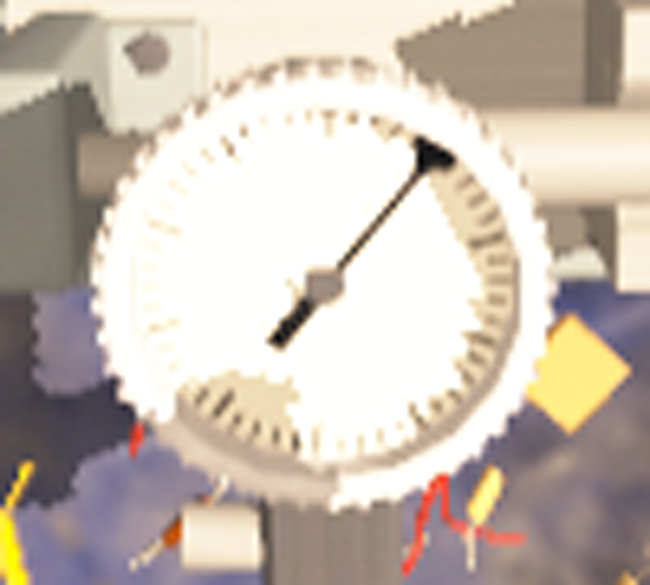

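>>> send_rows(grip=[0.085,0.085,0.085,0.085,0.085,0.085], xyz=[[0.02,0,0],[0.03,0,0],[0.02,0,0],[0,0,0],[0,0,0],[0,0,0]], turn=[0,0,0,0,0,0])

```text
clock: 17.73
tool_pos: [0.4232, 0.1458, 0.1728]
orientation: [0.239, 0.971, -0.0, -0.0]
force: [0.0, 0.0, 0.8]
gripper_width: 0.991
```

Run:
```python
from h import *
s=snap("wrist","w11");print(s['tool_pos'],s['clock'],s['force'])
z=dict(np.load("w11.npz"));O=np.array([.5305,.205,0])
for y in (-.105,-.12,-.127,-.134,-.142): print(y,proj(O+L*y+[0,0,.055],z)[0])
x,y=proj(O-L*.118+[0,0,.055],z)[0].astype(int)
cv2.imwrite("pics/w11b.png",cv2.resize(z['im'][y-40:y+40,x-50:x+50],None,fx=7,fy=7,interpolation=cv2.INTER_CUBIC));print(x-50,y-40)
angles("w11",zp=.115,zf=.115)
```

```text
[0.42315043 0.14583832 0.1727706 ] 17.7333 [0.01861942 0.01099687 0.75107758]
-0.105 [254.47423622 254.48578811]
-0.12 [240.31044665 254.60955129]
-0.127 [233.70752459 254.66155968]
-0.134 [227.11062154 254.70989861]
-0.142 [219.58021473 254.76063897]
192 214
w11 pointer line 139.26301135535766 pt on line [481.45813 113.45373] n 19 wedge 144.9612491620764 r 18.849223356651116 n 4 perp off of wedge from line mm -0.266420233523866 [474.67344407 129.35488312]
```

View pics/w11b.png

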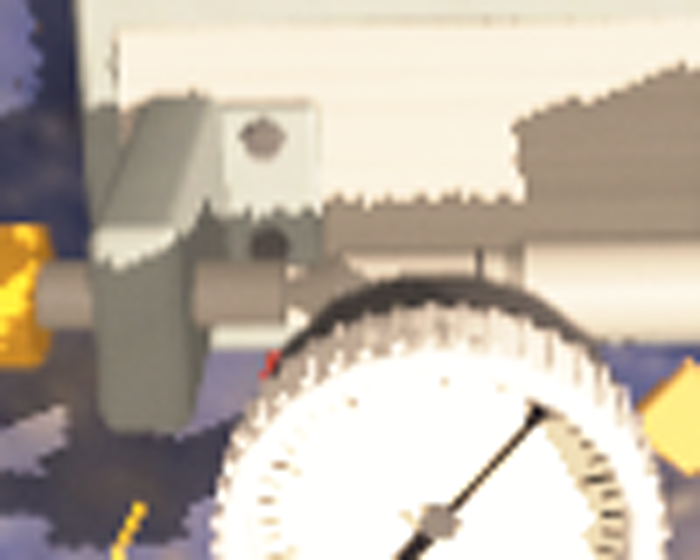

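Run:
```python
from h import *
z=dict(np.load("w11.npz"))
P=cloud(z['im'],z['d'],z)*1000
for v in range(250,262): print(v,z['im'][v,228:248].mean(1).astype(int),P[v,230:240,2].astype(int))
```

```text
250 [ 83  81  80  82  83 118 127 129 128 122 124 130 126 156 157 155 155 157
 158 158] [23 22 23 20 20 20 20 20 52 56]
251 [109 108 108 108 106 125 125 127 117 119 120 120 128 152 194 195 196 196
 196 197] [57 55 55 20 20 20 53 56 57 56]
252 [127 127 126 127 121 190 166 143 118 120 124 127 133 134 171 185 216 216
 216 218] [57 57 57 15 15 55 55 57 58 59]
253 [134 135 134 133 126 178 153 139 128 128 130 133 137 137 137 150 183 197
 175 176] [58 59 58 55 56 56 58 58 58 60]
254 [141 141 142 141 131 135 128 131 133 135 136 137 141 142 142 133 117 124
  86  87] [59 58 58 56 58 56 58 59 59 60]
255 [148 147 147 148 134 135 136 137 138 138 139 138 148 124 115  94  79  67
  61  62] [59 59 60 58 58 59 60 59 60 60]
256 [148 147 148 148 134 138 138 140 139 137 138 117 106  82  75  63  61  61
  63  62] [60 60 59 57 58 59 59 59 59 60]
257 [148 149 149 148 133 151 138 137 138 138 116  79  62  61  62  60  63  63
  62  61] [61 61 60 56 58 59 59 60 94 96]
258 [145 146 145 146 130 205 209 163 136 115  78  62  61  62  62  65  98  71
  76  89] [ 61  61  59  15 308  57  58  95  96  99]
259 [141 141 142 142 130 228 238 230 134  78  62  61  60  61  72  99 153 143
 145 148] [ 59  59  59  15  16  16  95  97  99 101]
260 [174 176 174 176 173 226 229 196  94  62  58  77 161 104 143 153 175 170
 168 168] [ 14  14  14  15  14  96  98 100  99 102]
261 [212 214 214 214 214 213 151  90  60  59  60 120 196 154 170 171 196 198
 179 181] [ 14  14  14  14  96  96  99 102 103 111]
```

```bash
python3 -c "
from rig import manip
print(manip.job_done(), manip.get_state()['clock'])"
```

```text
the job is handed in; nothing more can be done
the job is handed in; nothing more can be done
```

The spindle is turned end for end and its thin journal end rests against the stop screw. The gauge is zeroed, and the job was handed in at about 18 s.

I drew the spindle back about 51 mm and lifted it clear. I swung it half a turn with its underside over 40 mm above the dial, laid it back in both vees and slid it under the plunger. I stopped when the force along the spindle rose from about 7 N to 14 N, eased it to about 10 N and let go. Then I gripped the bezel, turned it about 89° counter-clockwise, released it and moved the arm away.

Last checks:
- **Stop contact:** the close picture shows no gap between the journal tip and the stop screw. The far end lies where a 260 mm spindle should end.
- **Zeroing:** after release, the zero wedge lay within 0.05 mm of the pointer's line, about 0.1°. A last reading from a slant gave 0.27 mm, but from only 4 wedge pixels, so I trusted the overhead view.
- **Disagreement in the measurements:** the wedge's angle taken from my estimated dial centre read about 3° off the pointer. I put this down to error in that centre, because the line fit does not depend on it.
- **Forces:** the highest I read at the wrist was about 17 N, while turning the bezel.
- **Other items:** the arm stayed clear of them and I saw no contact, but I did not re-measure their positions.

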